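# Hold a bisque egg cup in the glazing tongs over the basin

## Robot

A 6-joint arm with a two-finger parallel gripper is mounted at the origin on a cart in front of the work surface, level with it; the furniture and walls round the work are solid. World frame = base frame: x ahead of the robot, y to its left, z up, the work surface at z = 0. Lengths are in mm, angles in rad, forces in N, time in s.
With the tool pointing down it reaches from about 275 to 1000 mm from the base axis. Payload 8.4 kg.
Tool frame: the origin (TCP) lies on the centre line of the jaws, within the pads' length; the fingertips stand 25 mm ahead of it and the grasp point (between the pads) lies 6 mm ahead of it; z points along the fingers, y is the line along which they close (so a half turn about z gives the same grasp; the last joint's range is limited). The gripper opens to 85 mm and grips with 20 to 120 N. Pads are 22 mm wide; open, the fingers measure 114 mm over their backs; the gripper's body (76 mm by 85 mm) begins 54 mm behind the grasp point. The pads swing forward as they close: fully open they stand 13 mm farther back than shut.
Start: joints at [-1.137, 0.353, 1.633, -0, 1.155, -0.002], TCP at [263.834, -566.586, 256.281] pointing down, gripper open.
Joint ranges: [-2.63, 2.63], [-0.92, 2.1], [0.06, 2.66], [-1.3, 4.44], [0, 2.69], [-3.02, 3.02]. Speed limits (rad/s): [2.22, 2.22, 2.79, 3.14, 3.14, 3.14].

## Interface

Orientations are given as [roll, pitch, yaw] about the fixed x, y, z axes, in that order (R = Rz(yaw) Ry(pitch) Rx(roll)).
In Python, from rig import r gives the robot as it stands.
- The arm moves only by the shell command python3 -m jog 'ROWS' [FORCE]. ROWS is JSON, a list of rows, each a list of 3 entries, a list of its own where there are three numbers: the turn, a rotation vector about the tool's x, y, z in rad, then the shift along the tool's x, y, z in m, then the opening, from -1 (shut) to 1 (fully open). In form: [[[rx, ry, rz], [x, y, z], gripper], ...]. A call has 1 to 12 rows; each row shifts and turns the commanded pose from where the row before left it, along the tool's axes as they then stand; what a row does not reach is not made up. A row lasts 1/10 s, in which the tool goes at most 50 mm and 8.59 degrees, less where a joint would pass 70% of its speed; a pose out of reach is approached as far as the arm can. A call with a gripper value outside its range is refused whole. The fingers move at their own pace and stop on an object; FORCE is the grip in N (left out, the last holds). Time passes only in rows, so rows that do not move let the fingers close. It gives the time, the measured TCP pose, the force, the opening and the grip force at its end, in the units of the state.
- r.sense(): the state, without advancing time (a new reading comes with each control period).
- r.grab_frame(name): name is "scene" or "side" or "wrist"; returns the picture (384x512x3 uint8, red, green, blue); there is no depth.
- r.camera_params(name): a dict with "fx", "fy", "cx", "cy" (pixels), "rvec" (rotation vector, rad) and "tvec" (3), from world to camera coordinates, as OpenCV has them; the wrist camera has in their place "hand_eye" (4x4, takes a point from camera to tool coordinates, whose origin is the TCP and whose axes are the flange's). Camera axes: x right, y down, z forward; pixel columns grow to the right and rows downward; lengths in mm; the calibration is good to about 2 mm. A picture is of the moment at which its call begins: read the wrist's pose just before it. camera_params takes no time and is no camera call.
- r.sign_off(): hands the job in; it is judged then, once.
The state is a dict: "clock": time; "qpos": joint angles; "qvel": joint speeds; "joint_efforts": joint torques, N m; "eef_pos": TCP position; "tcp_rot": TCP orientation; "contact_force": force on the tool from outside, world axes, zero at the start; "wrist_torque": the same for the moment, N m; "opening": opening from 0.0 (shut) to 1.0 (fully open); "grasp_force": force on a finger pad.
Only numpy, scipy, OpenCV 4.12 (cv2) and the standard library are available. Lean on these libraries where they do the work, as an engineer would, in place of code of your own. Each camera call takes 0.05 s, during which the arm holds its last target. There are 200 camera calls.

## Task

The bisque-fired egg cup on the kiln batt (the pot with a foot, a thin stem and a bowl) is about to have glaze poured over it and must not get finger marks: take the spring tongs by their two wooden grips, close their round jaws on the egg cup's stem and lift it off, leaving the other two pots where they stand and never touching the egg cup with the gripper's fingers. Then hold it upright over the middle of the basin, its foot a little above the rim (a few centimetres, at most a hand's breadth), and finish while still holding it there in the tongs: do not set anything down or let go.

Things in the scene. Friction and masses are not known exactly. Their poses are not given: they have to be found in the camera images.
- tongs: Spring tongs, 170 g, 220 mm long, 30 mm high, lying flat. Two arms spread from a pivot at x = -100 mm to round jaws at x = +95 mm; each carries a wooden grip 52 mm long, 6.5 mm thick, 30 mm high. Origin: underside, midway between the grips, 15 mm ahead of the centre of mass; x forward to the jaws, z up. The frame is fixed to the +y arm: shut on the stem it is turned +0.14 rad from the midline
- tongs_pivot (a point): Pivot pin of the tongs, 100 mm behind their origin, mid-height. Both arms swing alike about it, so jaws move 1.95 times as far as grips. Over the outside of the grips at the origin: 62 mm at rest, 34 mm when shut on a 24 mm stem. A spring opens them: about 8 N at the grips at rest, 12 N when shut, so a squeeze of a few mm is enough to carry them open
- tongs_jaw (a point): The middle between the open round jaws: 95 mm ahead of the tongs' origin along x, 15 mm above their underside. The jaws are 7 mm bars, reach 16 mm before and 22 mm past this point, and leave about 78 mm free between them at rest
- tongs_arm (a joint): Angle by which the tongs are squeezed (rad): 0 at rest, fully open; about 0.28 when shut on the 24 mm stem; 0.36 at most, empty
- egg_cup: Egg cup of unglazed bisque, 66 mm high, standing on the batt; one of three pots there, in any of the three places. Origin: centre of its underside; z up through the bowl. Foot 43 mm across, thin straight stem 24 mm across from 22 to 36 mm above the underside, above it a bowl 48 mm across at the rim. Mass about 70 g
- egg_cup_stem (a point): Middle of the egg cup's stem, on its axis, 29 mm above its underside: where the jaws belong
- beaker: Straight bisque beaker, 49 mm across, 58 mm high, standing on the batt; stays where it is. Origin: centre of its underside
- dip_bowl: Low bisque bowl, 68 mm across, 34 mm high, standing on the batt; stays where it is. Origin: centre of its underside
- batt: Fixed kiln batt (flat slab) 150 x 310 x 18 mm, on which the three pots stand in a row along its y, about 100 mm apart. Origin: centre of its underside; top 18 mm above it
- basin_rim (a point): Centre of the mouth of the fixed white glazing basin, 85 mm above the table; the mouth is 220 mm across
There are look-alikes about, which are no part of the job. What is shaped like the egg_cup but green is not meant.

How it is judged:
By the outcome, as a careful person would: the job done as asked, in the order asked, and still so for the second after the job is handed in, while the arm keeps its last pose, push and grip.
It also fails if it takes over 42 s, if anything falls off the work surface, if the arm or the gripper's body presses on something with over 40 N, if the wrist force passes 120 N, or if a joint passes its speed limit or range.

## Working session

There is one attempt and no reset: what is moved stays moved. The work goes in short steps, Python scripts to look and compute and a shell command to move; the robot and the scene stay as the last step left them, time stands still between calls to the robot, and variables do not carry over. Pictures are saved under pics/ and viewed, at most 10 in all, crops included, and the job is handed in when it is done.

```bash
ls && mkdir -p pics && python3 - <<'E'
from rig import r
import cv2,numpy as np
a=[]
for n in("scene","side"):
    f=r.grab_frame(n);cv2.imwrite(f"pics/{n}0.png",f[:,:,::-1]);p=r.camera_params(n)
    R=cv2.Rodrigues(np.array(p["rvec"]))[0];print(n,p["fx"],p["cx"],p["cy"],-R.T@np.array(p["tvec"]),R[2])
s=r.sense();print(s);p=r.camera_params("wrist");print(p)
f=r.grab_frame("wrist");cv2.imwrite("pics/wrist0.png",f[:,:,::-1])
E
```

```text
pics
scene 352.0466818965126 255.7418292904421 188.37408789486352 [ 15.53859154 616.65640698 939.29204684] [ 0.44326104 -0.49788549 -0.74540573]
side 452.52137979882633 257.29656524665023 191.55069345275902 [  392.12986627 -1199.74982087  1100.01699603] [ 0.06187924  0.76435995 -0.64181371]
{'clock': 0.1, 'qpos': array([-1.13740304e+00,  3.53583857e-01,  1.63407296e+00, -5.68202525e-05,
        1.15521224e+00, -2.39506878e-03]), 'qvel': array([-0.00059085, -0.00287585, -0.00105019,  0.00054847,  0.00045937,
        0.00186836]), 'joint_efforts': array([-1.98367976e-03, -6.06355405e+01, -3.42819250e+01,  7.28466375e-05,
        4.01468278e-03,  3.02155331e-05]), 'eef_pos': array([ 263.64475715, -566.22139364,  255.62799088]), 'tcp_rot': array([-3.14031613e+00,  4.88972171e-05,  4.35811362e-01]), 'contact_force': array([ 0.12277512, -0.15048258, -0.37709258]), 'wrist_torque': array([ 0.01580063, -0.00998118, -0.03449541]), 'grasp_force': 0.0, 'opening': 0.9996497273290614}
{'fx': 267.9428292443863, 'fy': 267.9428292443863, 'cx': 253.90047941924618, 'cy': 189.98766072990097, 'hand_eye': array([[-4.73719677e-04, -9.57363793e-01, -2.88884653e-01,
         7.33816388e+01],
       [ 9.99999834e-01, -3.58792542e-04, -4.50784102e-04,
        -3.42338090e-01],
       [ 3.27914719e-04, -2.88884819e-01,  9.57363804e-01,
        -1.17274515e+02],
       [ 0.00000000e+00,  0.00000000e+00,  0.00000000e+00,
         1.00000000e+00]])}
```

View pics/scene0.png

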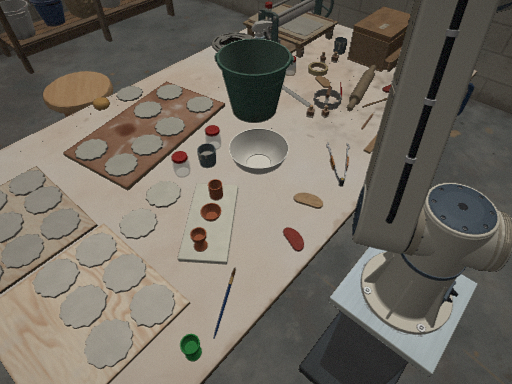

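View pics/side0.png

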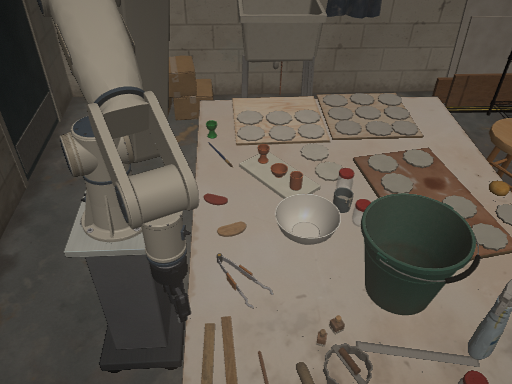

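The scene view shows the egg cup at about (198,238), the beaker at (216,188), the dip bowl at (210,212), the basin at (259,150) and the tongs at (340,160). In the side view the cup is at (263,153), the basin at (307,218), and the tongs have their pivot at (220,258) with jaws towards (260,300).

```bash
cat > h.py <<'E'
import cv2,numpy as np
from scipy.spatial.transform import Rotation as Ro
from rig import r
def cam(n,s=None):
    p=r.camera_params(n);K=np.array([[p["fx"],0,p["cx"]],[0,p["fy"],p["cy"]],[0,0,1]])
    if n!="wrist":
        R=cv2.Rodrigues(np.array(p["rvec"]))[0].T;return K,R,-R@np.array(p["tvec"])
    s=s or r.sense();T=np.eye(4);T[:3,:3]=Ro.from_euler("xyz",s["tcp_rot"]).as_matrix();T[:3,3]=s["eef_pos"]
    T=T@np.array(p["hand_eye"]);return K,T[:3,:3],T[:3,3]
def ray(c,uv):
    d=c[1]@np.linalg.solve(c[0],[*uv,1.]);return c[2],d/np.linalg.norm(d)
def plane(c,uv,z):
    o,d=ray(c,uv);return o+d*(z-o[2])/d[2]
def proj(c,X):
    v=c[0]@(c[1].T@(np.asarray(X,float)-c[2]));return v[:2]/v[2]
def tri(*cu):
    A=np.zeros((3,3));b=np.zeros(3);L=[]
    for c,u in cu:
        o,d=ray(c,u);P=np.eye(3)-np.outer(d,d);A+=P;b+=P@o;L.append((o,P))
    x=np.linalg.solve(A,b);return x,[float(np.linalg.norm(P@(x-o))) for o,P in L]
E
python3 - <<'E'
from h import *
np.set_printoptions(precision=1,suppress=True)
a,b=cam("scene"),cam("side")
for n,u,v in(("cup",(198,238),(263,153)),("beaker",(216,188),(296,181)),("bowl",(210,212),(279,170)),("basinrim",(259,146),(307,213)),("pivot",(341,183),(220,258))):
    print(n,*tri((a,u),(b,v)))
for u in((271,292),(252,305),(247,270),(236,285),(220,258)):print(plane(b,u,15))
S=cv2.imread("pics/scene0.png");D=cv2.imread("pics/side0.png")
g=lambda I,x,y:cv2.resize(I[y:y+70,x:x+95],(400,295),interpolation=cv2.INTER_CUBIC)
cv2.imwrite("pics/c1.png",np.vstack([np.hstack([g(S,295,125),g(D,200,245)]),np.hstack([g(S,165,180),g(D,235,132)])]))
E
```

```text
cup [535.5 288.8  53.7] [3.772543820027421, 3.7725438200272543]
beaker [644.7 109.6  48.1] [2.7641984392327803, 2.764198439232908]
bowl [589.8 190.6  40.2] [2.957365664104221, 2.9573656641041923]
basinrim [ 647.4 -113.1   89.4] [1.2065201542633925, 1.206520154263183]
pivot [ 356.1 -225.4   10.1] [0.3160626524256475, 0.31606265242559833]
[ 506.3 -370.8   15. ]
[ 447.5 -413.7   15. ]
[ 439.6 -283.3   15. ]
[ 403.9 -339.4   15. ]
[ 356.5 -229.7   15. ]
```

View pics/c1.png

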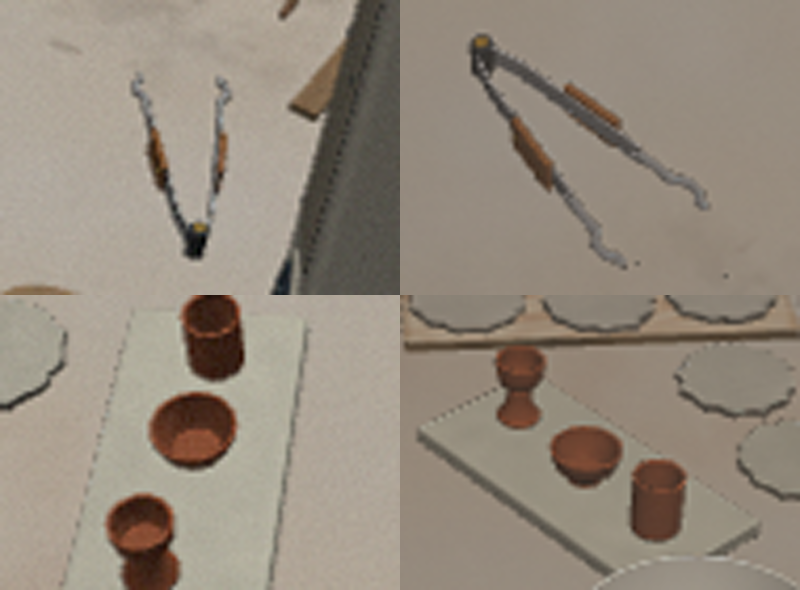

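The crops show the tongs lying open with their pivot towards (356,-226) and the jaws pointing at about -54° yaw. The upper-left pot is the only brown one with foot, stem and bowl, so it is the egg cup. I'll turn over the tongs and look from the wrist.

```bash
python3 -m jog '[[[0,0,0.138],[0,0,0],1],[[0,0,0.138],[0,0,0],1],[[0,0,0.138],[0,0,0],1],[[0,0,0.138],[0,0,0],1],[[0,0,0.138],[0,0,0],1],[[0,0,0.138],[0,0,0],1],[[0,0,0.138],[0,0,0],1],[[0,0,0.138],[0,0,0],1],[[0,0,0.138],[0,0,0],1],[[0,0,0.138],[0,0,0],1]]' 50 && python3 -m jog '[[[0,0,0],[-0.012,-0.0275,0],1],[[0,0,0],[-0.012,-0.0275,0],1],[[0,0,0],[-0.012,-0.0275,0],1],[[0,0,0],[-0.012,-0.0275,0],1],[[0,0,0],[-0.012,-0.0275,0],1],[[0,0,0],[-0.012,-0.0275,0],1],[[0,0,0],[-0.012,-0.0275,0],1],[[0,0,0],[-0.012,-0.0275,0],1],[[0,0,0],[-0.012,-0.0275,0],1],[[0,0,0],[-0.012,-0.0275,0],1],[[0,0,0],[0,0,0],1],[[0,0,0],[0,0,0],1]]' && python3 - <<'E'
from h import *
import pickle
s=r.sense();f=r.grab_frame("wrist");pickle.dump(s,open("s1.pkl","wb"))
cv2.imwrite("pics/w1raw.png",f[:,:,::-1]);cv2.imwrite("pics/w1.png",cv2.resize(f[:,:,::-1],(768,576)))
E
```

```text
clock: 1.15
eef_pos: [263.8, -566.4, 256.0]
tcp_rot: [-3.141, 0.001, -0.95]
contact_force: [-0.3, -0.5, 0.5]
opening: 0.998
grasp_force: 0.0
clock: 2.35
eef_pos: [416.3, -307.8, 256.2]
tcp_rot: [3.141, 0.0, -0.942]
contact_force: [0.5, 0.8, 0.1]
opening: 0.998
grasp_force: 0.0
```

View pics/w1.png

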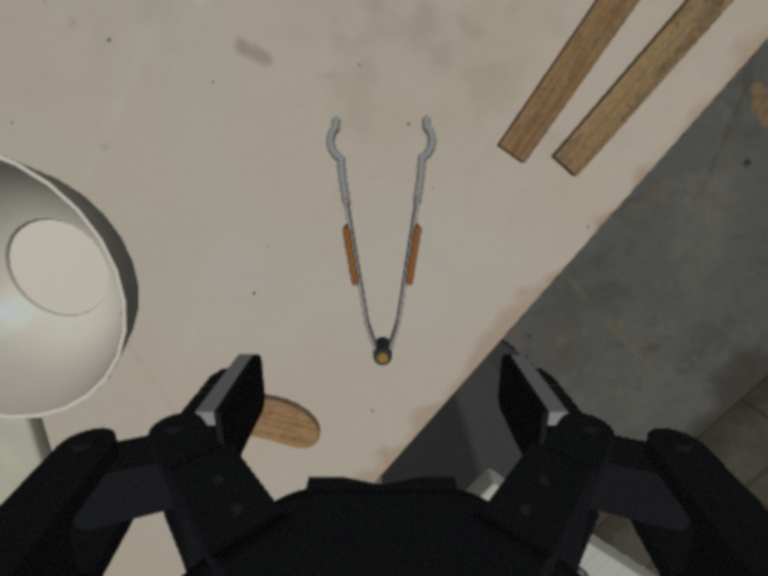

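The wrist view (768 px scale) shows the tongs well aligned: grips at about (350,254) and (413,254), pivot pin at (382,356), jaws at (334,140) and (430,140). The fingers straddle the centreline.

```bash
python3 - <<'E'
from h import *
import pickle
np.set_printoptions(precision=1,suppress=True)
s=pickle.load(open("s1.pkl","rb"));c=cam("wrist",s);b=cam("side");a=cam("scene")
def grips(I,box):
    x0,y0,x1,y1=box;h=cv2.cvtColor(I,cv2.COLOR_BGR2HSV);m=cv2.inRange(h,(3,110,60),(20,255,255))
    q=np.zeros_like(m);q[y0:y1,x0:x1]=m[y0:y1,x0:x1]
    n,l,st,ce=cv2.connectedComponentsWithStats(q);k=[i for i in range(1,n) if st[i,4]>12]
    return [(ce[i],st[i]) for i in k]
W=cv2.imread("pics/w1raw.png");D=cv2.imread("pics/side0.png");S=cv2.imread("pics/scene0.png")
gw=grips(W,(200,130,300,210))
for g in gw:print(g[0],g[1],plane(c,g[0],15),plane(c,g[0],30))
for g in grips(D,(215,255,275,310)):print("side",g[0],g[1],plane(b,g[0],15))
for g in grips(S,(320,140,355,180)):print("scene",g[0],g[1],plane(a,g[0],15))
print("pivot",*tri((c,(254.7,237)),(b,(219.5,255.5))),plane(c,(254.7,237),30))
pl,pr=(plane(c,(u/1.5,140/1.5),20) for u in(334,430));print("jaws",pl,pr,(pl+pr)/2)
E
```

```text
[233.2 169.4] [229 151  10  38 143] [ 435.7 -286.7   15. ] [ 436.7 -290.    30. ]
[275.1 169.7] [271 150   9  39 151] [ 389.2 -320.    15. ] [ 392.1 -322.    30. ]
side [245.1 269.5] [239 265  13  10  29] [ 434.  -280.9   15. ]
side [231.  280.6] [227 273   9  16  50] [ 389.3 -322.1   15. ]
scene [332.1 161.2] [331 156   4  11  19] [ 440.  -294.9   15. ]
scene [347.3 160.2] [347 157   2   9  13] [ 399.6 -337.2   15. ]
pivot [ 354.7 -224.7   21.9] [0.6227501872196871, 0.6227501872196105] [ 356.6 -227.6   30. ]
jaws [ 501.6 -359.5   20. ] [ 437.2 -406.2   20. ] [ 469.4 -382.8   20. ]
```

```bash
python3 -m jog '[[[0,0,0],[-0.006,0.0006,0.02],1],[[0,0,0],[0,0,0.025],1],[[0,0,0],[0,0,0.025],1],[[0,0,0],[0,0,0.025],1],[[0,0,0],[0,0,0.025],1],[[0,0,0],[0,0,0.025],1],[[0,0,0],[0,0,0.025],1],[[0,0,0],[0,0,0.025],1],[[0,0,0],[0,0,0.015],1],[[0,0,0],[0,0,0.008],1],[[0,0,0],[0,0,0.007],1],[[0,0,0],[0,0,0],1]]' 50 && python3 -m jog '[[[0,0,0],[0,0,0],0.7],[[0,0,0],[0,0,0],0.6],[[0,0,0],[0,0,0],0.5],[[0,0,0],[0,0,0],0.45],[[0,0,0],[0,0,0],0.4],[[0,0,0],[0,0,0],0.4]]'
```

```text
clock: 3.6
eef_pos: [411.9, -304.0, 30.9]
tcp_rot: [3.141, 0.001, -0.945]
contact_force: [-0.5, 0.4, -0.5]
opening: 0.999
grasp_force: 0.0
clock: 4.2
eef_pos: [413.0, -304.0, 32.5]
tcp_rot: [-3.141, -0.002, -0.944]
contact_force: [-1.9, 1.1, 11.2]
opening: 0.707
grasp_force: 11.0
```

```bash
python3 -m jog '[[[0,0,0],[0,0,-0.001],0.36],[[0,0,0],[0,0,-0.001],0.36],[[0,0,0],[0,0,-0.005],0.36],[[0,0,0],[0,0,-0.012],0.36],[[0,0,0],[0,0,-0.02],0.36],[[0,0,0],[0,0,-0.02],0.36],[[0,0,0],[0,0,-0.02],0.36],[[0,0,0],[0,0,-0.02],0.36],[[0,0,0],[0,0,-0.02],0.36],[[0,0,0],[0,0,-0.01],0.36],[[0,0,0],[0,0,0],0.36],[[0,0,0],[0,0,0],0.36]]' && python3 - <<'E'
from h import *
import pickle
s=r.sense();f=r.grab_frame("wrist")[:,:,::-1];pickle.dump(s,open("s2.pkl","wb"))
g=r.grab_frame("side")[:,:,::-1];cv2.imwrite("pics/side2.png",g);cv2.imwrite("pics/w2raw.png",f)
cv2.imwrite("pics/w2.png",np.hstack([cv2.resize(f,(400,300)),cv2.resize(g[180:330,150:350],(400,300),interpolation=cv2.INTER_CUBIC)]))
E
```

```text
clock: 5.4
eef_pos: [412.0, -303.4, 160.0]
tcp_rot: [3.142, 0.0, -0.944]
contact_force: [-0.1, 0.3, -2.0]
opening: 0.68
grasp_force: 8.1
```

View pics/w2.png

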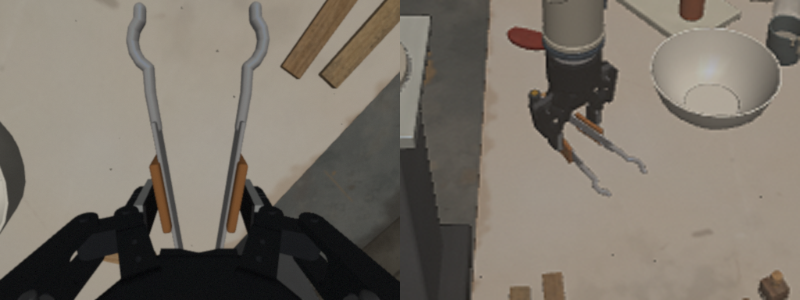

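The tongs are lifted level and held open: the left panel shows grips between the pads and jaws forward with tips near (137,8) and (251,8); the side panel shows the jaws at (640,170) and (607,192) clear of the table.

```bash
python3 - <<'E'
from h import *
import pickle
np.set_printoptions(precision=1,suppress=True)
s=pickle.load(open("s2.pkl","rb"));c=cam("wrist",s);a,b=cam("scene"),cam("side")
R=Ro.from_euler("xyz",s["tcp_rot"]).as_matrix();t=lambda X:R.T@(X-s["eef_pos"])
for w,d in(((175,10),(270,265)),((321,10),(253.5,276))):
    X,e=tri((c,w),(b,d));print("tip",X,e,"tool",t(X),"wrist ray@tool z17",t(plane(c,w,s["eef_pos"][2]-17)))
S=cv2.imread("pics/scene0.png");D=cv2.imread("pics/side0.png")
out=[]
for I,box in((S,(180,175,235,260)),(D,(245,135,310,195))):
    h=cv2.cvtColor(I,cv2.COLOR_BGR2HSV);m=cv2.inRange(h,(0,90,20),(15,255,255));q=np.zeros_like(m);x0,y0,x1,y1=box;q[y0:y1,x0:x1]=m[y0:y1,x0:x1]
    n,l,st,ce=cv2.connectedComponentsWithStats(q);print([(st[i].tolist()) for i in range(1,n) if st[i,4]>30])
    k=[i for i in range(1,n) if st[i,4]>30]
    for i in k: # row widths
        ys,xs=np.where(l==i);print([(int(y),int(xs[ys==y].min()),int(xs[ys==y].max())) for y in range(ys.min(),ys.max()+1)])
E
```

```text
tip [ 501.8 -376.8  145.3] [3.960435646963894, 3.960435646963867] tool [112.1 -29.7  14.7] wrist ray@tool z17 [114.5 -34.2  17. ]
tip [ 452.9 -413.2  143. ] [2.421418165550214, 2.421418165550231] tool [112.9  31.2  17. ] wrist ray@tool z17 [114.5  29.4  17. ]
[[208, 179, 15, 21, 247], [201, 203, 20, 18, 287], [190, 227, 18, 24, 301]]
[(179, 214, 216), (180, 211, 219), (181, 210, 220), (182, 209, 221), (183, 208, 221), (184, 208, 221), (185, 208, 221), (186, 208, 221), (187, 209, 221), (188, 209, 221), (189, 209, 221), (190, 209, 221), (191, 210, 222), (192, 210, 222), (193, 210, 222), (194, 210, 222), (195, 210, 222), (196, 210, 222), (197, 211, 221), (198, 212, 220), (199, 214, 218)]
[(203, 209, 214), (204, 206, 217), (205, 204, 218), (206, 203, 219), (207, 202, 220), (208, 201, 220), (209, 201, 220), (210, 201, 220), (211, 201, 220), (212, 201, 220), (213, 201, 220), (214, 201, 219), (215, 202, 219), (216, 202, 218), (217, 203, 217), (218, 204, 216), (219, 206, 215), (220, 208, 213)]
[(227, 197, 200), (228, 195, 203), (229, 193, 204), (230, 192, 205), (231, 191, 205), (232, 191, 20
[... 606 characters left out ...]
, (157, 260, 265), (158, 259, 266), (159, 258, 267), (160, 258, 267), (161, 259, 267), (162, 260, 266), (163, 262, 264)]
[(163, 275, 281), (164, 273, 284), (165, 272, 285), (166, 271, 286), (167, 271, 287), (168, 271, 287), (169, 271, 287), (170, 271, 287), (171, 272, 286), (172, 272, 285), (173, 273, 284), (174, 274, 283), (175, 275, 281), (176, 276, 281), (177, 278, 279)]
[(171, 293, 299), (172, 291, 300), (173, 291, 301), (174, 290, 302), (175, 290, 302), (176, 290, 302), (177, 290, 301), (178, 290, 301), (179, 290, 301), (180, 290, 301), (181, 290, 301), (182, 290, 301), (183, 290, 301), (184, 290, 301), (185, 290, 300), (186, 290, 300), (187, 290, 300), (188, 291, 300), (189, 292, 298)]
```

```bash
python3 - <<'E'
from h import *
np.set_printoptions(precision=1,suppress=True)
a,b=cam("scene"),cam("side")
for n,u,v,z in(("cuprim",(198,234),(263.6,148),84),("cupfoot",(200.3,246.3),(262.6,160),20),("bowlrim",(210.6,211),(279,169),52),("beakrim",(215,185),(296,175.3),76)):
    print(n,*tri((a,u),(b,v)),plane(a,u,z),plane(b,v,z))
E
```

```text
cuprim [535.1 288.1  76.9] [1.236088696862248, 1.236088696862281] [532.2 290.9  84. ] [532.9 276.8  84. ]
cupfoot [532.8 290.9  16. ] [1.2478140191426499, 1.2478140191425071] [532.  292.4  20. ] [531.1 284.5  20. ]
bowlrim [588.7 189.1  45.7] [2.162812491383142, 2.162812491382891] [587.2 192.2  52. ] [585.5 179.1  52. ]
beakrim [642.7 114.9  70.2] [1.4921046514630227, 1.4921046514630192] [640.3 118.2  76. ] [639.9 106.3  76. ]
```

```bash
python3 -m jog '[[[0,0,-0.07],[0,0,-0.002],0.36],[[0,0,-0.13],[0,0,-0.004],0.36],[[0,0,-0.13],[0,0,-0.004],0.36],[[0,0,-0.13],[0,0,-0.004],0.36],[[0,0,-0.13],[0,0,-0.004],0.36],[[0,0,-0.13],[0,0,-0.004],0.36],[[0,0,-0.13],[0,0,-0.004],0.36],[[0,0,-0.13],[0,0,-0.004],0.36],[[0,0,-0.13],[0,0,-0.004],0.36],[[0,0,-0.13],[0,0,-0.004],0.36],[[0,0,-0.13],[0,0,-0.004],0.36],[[0,0,-0.094],[0,0,-0.003],0.36]]' && python3 -m jog '[[[0,0,0],[0.007,-0.010,0],0.36],[[0,0,0],[0.014,-0.021,0],0.36],[[0,0,0],[0.014,-0.021,0],0.36],[[0,0,0],[0.014,-0.021,0],0.36],[[0,0,0],[0.014,-0.021,0],0.36],[[0,0,0],[0.014,-0.021,0],0.36],[[0,0,0],[0.014,-0.021,0],0.36],[[0,0,0],[0.014,-0.021,0],0.36],[[0,0,0],[0.014,-0.021,0],0.36],[[0,0,0],[0.014,-0.021,0],0.36],[[0,0,0],[0.014,-0.021,0],0.36],[[0,0,0],[0.014,-0.021,0],0.36]]' && python3 -m jog '[[[0,0,0],[0.014,-0.021,0],0.36],[[0,0,0],[0.014,-0.021,0],0.36],[[0,0,0],[0.014,-0.021,0],0.36],[[0,0,0],[0.014,-0.021,0],0.36],[[0,0,0],[0.014,-0.021,0],0.36],[[0,0,0],[0.014,-0.021,0],0.36],[[0,0,0],[0.014,-0.021,0],0.36],[[0,0,0],[0.014,-0.021,0],0.36],[[0,0,0],[0.014,-0.021,0],0.36],[[0,0,0],[0.013,-0.020,0],0.36],[[0,0,0],[0.004,-0.004,0],0.36],[[0,0,0],[0,0,0],0.36]]' && python3 - <<'E'
from h import *
import pickle
s=r.sense();f=r.grab_frame("wrist")[:,:,::-1];pickle.dump(s,open("s3.pkl","wb"))
cv2.imwrite("pics/w3raw.png",f);cv2.imwrite("pics/w3.png",cv2.resize(f,(768,576)))
E
```

```text
clock: 6.7
eef_pos: [411.8, -303.3, 204.4]
tcp_rot: [-3.14, 0.001, 0.525]
contact_force: [-1.1, -0.7, -0.7]
opening: 0.681
grasp_force: 8.1
clock: 7.9
eef_pos: [431.3, -12.8, 204.5]
tcp_rot: [-3.141, 0.001, 0.517]
contact_force: [0.5, 0.4, -2.6]
opening: 0.678
grasp_force: 8.1
clock: 9.1
eef_pos: [449.8, 242.0, 204.5]
tcp_rot: [-3.142, 0.001, 0.52]
contact_force: [1.1, -0.4, -2.0]
opening: 0.684
grasp_force: 8.1
```

View pics/w3.png

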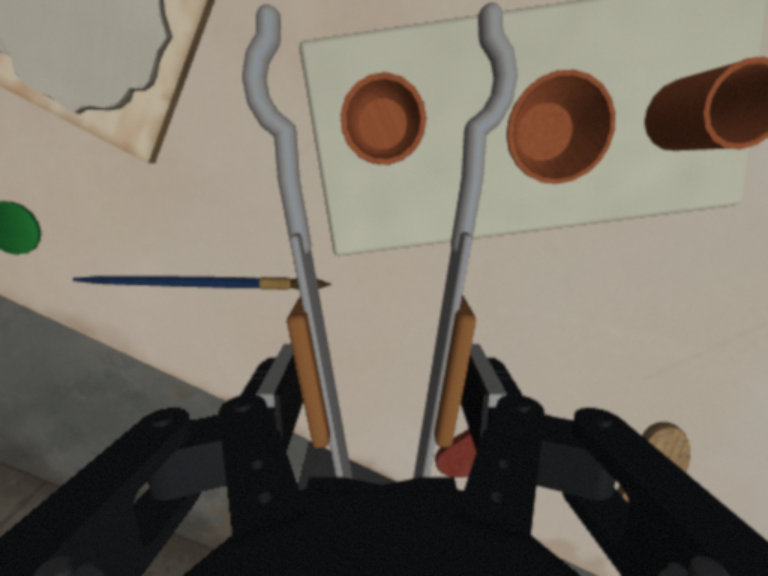

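The wrist view at height shows the egg cup's rim centred at about (383.5,118) between the open jaws (tips (267,8), (491,6)). The dip bowl is at (561,126) and the beaker further right.

```bash
python3 - <<'E'
from h import *
import pickle
np.set_printoptions(precision=1,suppress=True)
s=pickle.load(open("s3.pkl","rb"));c=cam("wrist",s);a,b=cam("scene"),cam("side")
R=Ro.from_euler("xyz",s["tcp_rot"]).as_matrix();t=lambda X:R.T@(X-s["eef_pos"])
I=cv2.imread("pics/w3raw.png");h=cv2.cvtColor(I,cv2.COLOR_BGR2HSV);m=cv2.inRange(h,(0,90,20),(15,255,255));m[:,:220]=0;m[:40]=0;m[130:]=0
C=[k for k in cv2.findContours(m,0,2)[0] if cv2.contourArea(k)>300]
for k in C:
    e=cv2.fitEllipse(k);print(e,len(k))
    if e[0][0]<300:
        u=e[0];print("3view",*tri((c,u),(a,(198,234)),(b,(263.6,148))),"2view",*tri((c,u),(a,(198,234))),"z84",plane(c,u,84),"tool",t(plane(c,u,84)))
    else:print("bowl52",plane(c,e[0],52))
zj=s["eef_pos"][2]-16
for p in((267,5),(492,4),(258,75),(502,75),(282,130),(480,130),(277,85),(483,85)):print(p,t(plane(c,np.array(p)/1.5,zj)))
E
```

```text
((255.15576171875, 78.6952133178711), (55.69948959350586, 60.26539611816406), 0.027593359351158142) 87
3view [535.1 289.   76.8] [1.0774828522085542, 1.3963277900551965, 1.4366169476513238] 2view [534.7 289.7  80.3] [0.30584943902902356, 0.3058494390288986] z84 [534.5 289.7  84. ] tool [ 97.4   0.6 120.4]
((373.81573486328125, 84.02434539794922), (67.52681732177734, 77.85323333740234), 34.53044891357422) 100
bowl52 [588.6 192.2  52. ]
((487.60955810546875, 70.65296936035156), (54.87860870361328, 119.9293441772461), 77.8811264038086) 73
bowl52 [650.2 107.7  52. ]
(267, 5) [116.9 -32.9  15.8]
(492, 4) [117.1  31.4  15.8]
(258, 75) [ 98.8 -37.1  15.9]
(502, 75) [98.8 35.8 15.9]
(282, 130) [ 83.4 -31.   15.9]
(480, 130) [83.4 30.3 15.9]
(277, 85) [ 96.1 -31.6  15.9]
(483, 85) [96.1 30.3 15.9]
```

```bash
python3 -m jog '[[[0,0,0],[-0.015,0.001,0],0.36],[[0,0,0],[-0.02,0,0],0.36],[[0,0,0],[-0.02,0,0],0.36],[[0,0,0],[-0.02,0,0],0.36],[[0,0,0],[-0.01,0,0.01],0.36],[[0,0,0],[0,0,0.025],0.36],[[0,0,0],[0,0,0.025],0.36],[[0,0,0],[0,0,0.025],0.36],[[0,0,0],[0,0,0.025],0.36],[[0,0,0],[0,0,0.02],0.36],[[0,0,0],[0,0,0.0115],0.36],[[0,0,0],[0,0,0],0.36]]' && python3 - <<'E'
from h import *
import pickle
s=r.sense();pickle.dump(s,open("s4.pkl","wb"))
f=r.grab_frame("scene")[:,:,::-1];g=r.grab_frame("side")[:,:,::-1]
cv2.imwrite("pics/scene4.png",f);cv2.imwrite("pics/side4.png",g)
k=lambda I,x,y:cv2.resize(I[y:y+75,x:x+100],(400,300),interpolation=cv2.INTER_CUBIC)
cv2.imwrite("pics/c4.png",np.hstack([k(f,170,200),k(g,215,115)]))
E
```

```text
clock: 10.35
eef_pos: [376.4, 197.5, 62.3]
tcp_rot: [-3.142, 0.003, 0.519]
contact_force: [-0.4, -0.0, -1.5]
opening: 0.679
grasp_force: 8.1
```

View pics/c4.png

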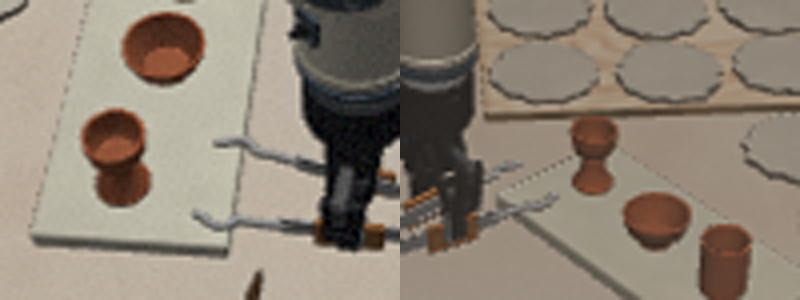

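The pictures show the tongs level just above the batt, short of the cup. In the scene crop the tips are at (214,142) and (195,213) with the stem at (120,160); in the side crop the tips are at (556,198) and (520,165) with the stem at (595,158).

```bash
python3 - <<'E'
from h import *
import pickle
np.set_printoptions(precision=1,suppress=True)
s=pickle.load(open("s4.pkl","rb"));a,b=cam("scene"),cam("side")
R=Ro.from_euler("xyz",s["tcp_rot"]).as_matrix();t=lambda X:R.T@(X-s["eef_pos"])
for n,u,v in(("right",(223.5,235.5),(254,164.5)),("left",(218.75,253.2),(245,156.2)),("stem",(200,240.3),(263.6,154.5))):
    X,e=tri((a,u),(b,v));print(n,X,e,"tool",t(X))
print("cup tool",t(np.array([534.7,289.6,47])))
E
```

```text
right [493.6 226.9  41.9] [1.3700811090934126, 1.3700811090933271] tool [116.4  32.6  20.1]
left [459.9 281.   43.8] [0.48507436930526243, 0.4850743693053866] tool [114.  -31.1  18.2]
stem [534.6 287.4  44.9] [0.22998135995713614, 0.22998135995708055] tool [182.    0.4  16.9]
cup tool [183.2  -1.5  14.8]
```

```bash
python3 -m jog '[[[0,0,0],[0.006,-0.0005,-0.0015],0.36],[[0,0,0],[0.012,0,0],0.36],[[0,0,0],[0.012,0,0],0.36],[[0,0,0],[0.012,0,0],0.36],[[0,0,0],[0.012,0,0],0.36],[[0,0,0],[0.012,0,0],0.36],[[0,0,0],[0.011,0,0],0.36],[[0,0,0],[0.0065,0,0],0.36],[[0,0,0],[0.003,0,0],0.36],[[0,0,0],[0,0,0],0.36]]' && python3 - <<'E'
from h import *
import pickle
s=r.sense();pickle.dump(s,open("s5.pkl","wb"))
f=r.grab_frame("scene")[:,:,::-1];g=r.grab_frame("side")[:,:,::-1];w=r.grab_frame("wrist")[:,:,::-1]
k=lambda I,x,y:cv2.resize(I[y:y+75,x:x+100],(400,300),interpolation=cv2.INTER_CUBIC)
cv2.imwrite("pics/c5.png",np.vstack([np.hstack([k(f,170,200),k(g,215,115)]),np.hstack([cv2.resize(w[:280,70:443],(400,300)),np.zeros((300,400,3),np.uint8)])]))
E
```

```text
clock: 11.45
eef_pos: [452.2, 241.8, 65.2]
tcp_rot: [3.142, 0.0, 0.52]
contact_force: [1.0, -0.2, -2.4]
opening: 0.676
grasp_force: 8.1
```

View pics/c5.png

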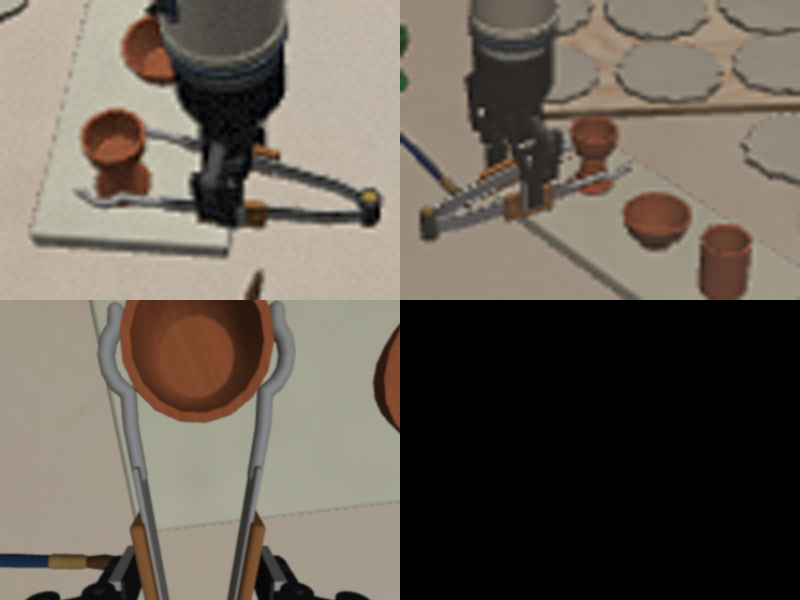

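The jaws stand either side of the stem (scene and side crops), and the wrist crop shows the rim centred between them at x≈197. I'll close, rising slightly to offset the pads' forward swing.

```bash
python3 -m jog '[[[0,0,0],[0,0,0],0.28],[[0,0,0],[0,0,-0.0005],0.2],[[0,0,0],[0,0,-0.0005],0.12],[[0,0,0],[0,0,-0.0005],0.04],[[0,0,0],[0,0,-0.0005],-0.04],[[0,0,0],[0,0,-0.0005],-0.12],[[0,0,0],[0,0,-0.0005],-0.2],[[0,0,0],[0,0,0],-0.35],[[0,0,0],[0,0,0],-0.5],[[0,0,0],[0,0,0],-0.5],[[0,0,0],[0,0,0],-0.5],[[0,0,0],[0,0,0],-0.5]]' 60 && python3 - <<'E'
from h import *
f=r.grab_frame("scene")[:,:,::-1];g=r.grab_frame("side")[:,:,::-1];w=r.grab_frame("wrist")[:,:,::-1]
k=lambda I,x,y:cv2.resize(I[y:y+75,x:x+100],(400,300),interpolation=cv2.INTER_CUBIC)
cv2.imwrite("pics/c6.png",np.vstack([np.hstack([k(f,170,200),k(g,215,115)]),np.hstack([cv2.resize(w[:280,70:443],(400,300)),np.zeros((300,400,3),np.uint8)])]))
E
```

```text
clock: 12.8
eef_pos: [452.1, 241.7, 68.3]
tcp_rot: [-3.142, 0.0, 0.52]
contact_force: [-0.2, -1.0, -0.8]
opening: 0.376
grasp_force: 59.4
```

View pics/c6.png

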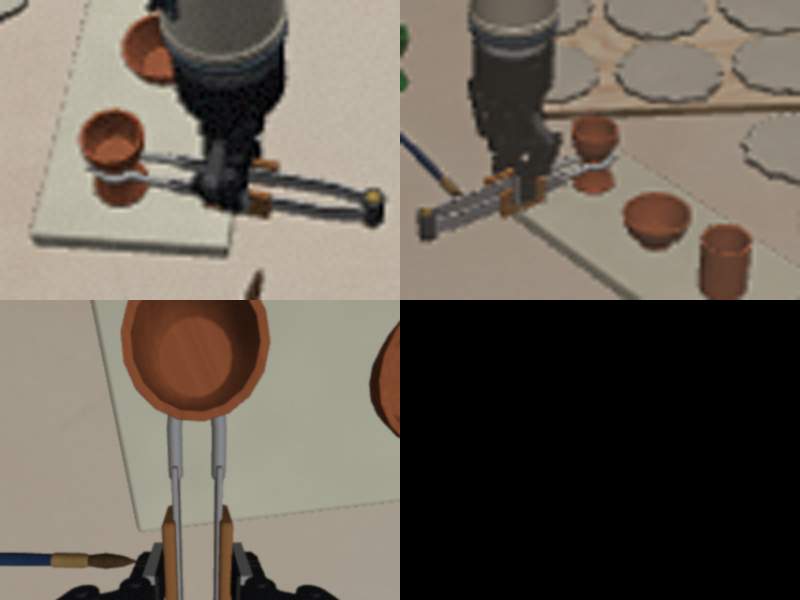

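All three crops show the jaws shut on the stem below the bowl (scene (115,175), side (595,160)) with the cup still upright and the fingers well away from it. Now I'll lift.

```bash
python3 -m jog '[[[0,0,0],[0,0,-0.003],-0.5],[[0,0,0],[0,0,-0.006],-0.5],[[0,0,0],[0,0,-0.01],-0.5],[[0,0,0],[0,0,-0.014],-0.5],[[0,0,0],[0,0,-0.016],-0.5],[[0,0,0],[0,0,-0.016],-0.5],[[0,0,0],[0,0,-0.016],-0.5],[[0,0,0],[0,0,-0.016],-0.5],[[0,0,0],[0,0,-0.014],-0.5],[[0,0,0],[0,0,-0.01],-0.5],[[0,0,0],[0,0,-0.004],-0.5],[[0,0,0],[0,0,0],-0.5]]' && cat > pots.py <<'E'
from h import *
np.set_printoptions(precision=1,suppress=True)
def go(tag,sb,db):
    for n,(x0,y0,x1,y1) in(("scene",sb),("side",db)):
        I=np.ascontiguousarray(r.grab_frame(n)[:,:,::-1]);cv2.imwrite(f"pics/{n}{tag}.png",I)
        m=cv2.inRange(cv2.cvtColor(I,cv2.COLOR_BGR2HSV),(0,90,20),(15,255,255));q=np.zeros_like(m);q[y0:y1,x0:x1]=m[y0:y1,x0:x1]
        k,l,st,ce=cv2.connectedComponentsWithStats(q);print(n,[st[i].tolist() for i in range(1,k) if st[i,4]>30])
E
python3 - <<'E'
from pots import *
go("7",(150,130,300,280),(235,90,330,200))
I=cv2.imread("pics/side0.png");J=cv2.imread("pics/scene0.png");U=[]
for M,(x0,y0,x1,y1) in((J,(222,122,296,180)),(I,(268,188,346,250))):
    h=cv2.cvtColor(M,cv2.COLOR_BGR2HSV);sub=h[y0:y1,x0:x1];m=((sub[...,1]<28)&(sub[...,2]>125)).astype(np.uint8)
    k,l,st,ce=cv2.connectedComponentsWithStats(m);i=1+np.argmax(st[1:,4]);b=st[i];print("basin",[b[0]+x0,b[1]+y0,b[2],b[3],b[4]])
print(r.sense()["contact_force"])
E
```

```text
clock: 14.15
eef_pos: [452.3, 241.8, 193.9]
tcp_rot: [3.142, -0.001, 0.52]
contact_force: [0.3, 0.3, -1.7]
opening: 0.381
grasp_force: 59.6
scene [[150, 130, 34, 39, 416], [172, 151, 16, 13, 147], [183, 200, 35, 19, 429], [187, 220, 15, 7, 82], [229, 222, 7, 8, 33], [283, 228, 17, 23, 246]]
side [[259, 117, 12, 13, 120], [259, 131, 11, 7, 60], [240, 132, 12, 11, 47], [271, 163, 17, 15, 180], [290, 171, 13, 19, 211]]
basin [np.int32(228), np.int32(129), np.int32(61), np.int32(40), np.int32(1076)]
basin [np.int32(298), np.int32(207), np.int32(14), np.int32(15), np.int32(142)]
[ 0.2 -0.1 -2.8]
```

```bash
python3 -m jog '[[[0,0,0.03],[0,0,0],-0.5],[[0,0,0.06],[0,0,0],-0.5],[[0,0,0.08],[0,0,0],-0.5],[[0,0,0.08],[0,0,0],-0.5],[[0,0,0.08],[0,0,0],-0.5],[[0,0,0.08],[0,0,0],-0.5],[[0,0,0.08],[0,0,0],-0.5],[[0,0,0.07],[0,0,0],-0.5],[[0,0,0.04],[0,0,0],-0.5],[[0,0,0.02],[0,0,0],-0.5]]' && python3 -m jog '[[[0,0,0],[0.002,0.005,0],-0.5],[[0,0,0],[0.004,0.010,0],-0.5],[[0,0,0],[0.006,0.015,0],-0.5],[[0,0,0],[0.008,0.02,0],-0.5],[[0,0,0],[0.008,0.02,0],-0.5],[[0,0,0],[0.008,0.02,0],-0.5],[[0,0,0],[0.008,0.02,0],-0.5],[[0,0,0],[0.008,0.02,0],-0.5],[[0,0,0],[0.008,0.02,0],-0.5],[[0,0,0],[0.008,0.02,0],-0.5],[[0,0,0],[0.008,0.02,0],-0.5],[[0,0,0],[0.008,0.02,0],-0.5]]' && python3 -m jog '[[[0,0,0],[0.008,0.02,0],-0.5],[[0,0,0],[0.008,0.02,0],-0.5],[[0,0,0],[0.008,0.02,0],-0.5],[[0,0,0],[0.008,0.02,0],-0.5],[[0,0,0],[0.007,0.017,0],-0.5],[[0,0,0],[0.006,0.014,0.002],-0.5],[[0,0,0],[0.005,0.009,0.004],-0.5],[[0,0,0],[0.004,0.006,0.006],-0.5],[[0,0,0],[0.0025,0.003,0.004],-0.5],[[0,0,0],[0.001,0.001,0.002],-0.5],[[0,0,0],[0,0,0],-0.5],[[0,0,0],[0,0,0],-0.5]]' && python3 - <<'E'
from pots import *
s=r.sense()
go("8",(170,90,300,280),(235,130,350,250))
w=r.grab_frame("wrist")[:,:,::-1]
f=cv2.imread("pics/scene8.png");g=cv2.imread("pics/side8.png")
k=lambda I,x,y:cv2.resize(I[y:y+90,x:x+120],(400,300),interpolation=cv2.INTER_CUBIC)
cv2.imwrite("pics/c8.png",np.vstack([np.hstack([k(f,200,80),k(g,240,150)]),np.hstack([cv2.resize(w,(400,300)),k(f,165,175)])]))
E
```

```text
clock: 15.25
eef_pos: [451.7, 241.5, 192.5]
tcp_rot: [3.141, 0.001, -0.101]
contact_force: [0.7, -0.8, -2.0]
opening: 0.379
grasp_force: 59.6
clock: 16.45
eef_pos: [514.7, 22.6, 193.2]
tcp_rot: [3.141, 0.0, -0.1]
contact_force: [-0.4, 0.4, -2.4]
opening: 0.381
grasp_force: 59.7
clock: 17.65
eef_pos: [558.8, -110.2, 175.3]
tcp_rot: [-3.141, 0.0, -0.1]
contact_force: [-0.2, -0.0, -1.2]
opening: 0.382
grasp_force: 59.7
scene [[170, 90, 34, 15, 177], [170, 98, 54, 53, 693], [252, 118, 14, 17, 153], [205, 125, 15, 11, 126], [253, 134, 11, 7, 53], [172, 151, 16, 13, 150], [208, 179, 15, 21, 246], [201, 203, 20, 18, 283], [283, 228, 17, 23, 249]]
side [[339, 168, 11, 11, 109], [290, 171, 13, 19, 211], [305, 187, 15, 15, 175], [274, 198, 16, 8, 70], [304, 203, 13, 8, 80], [235, 222, 11, 13, 104]]
```

View pics/c8.png

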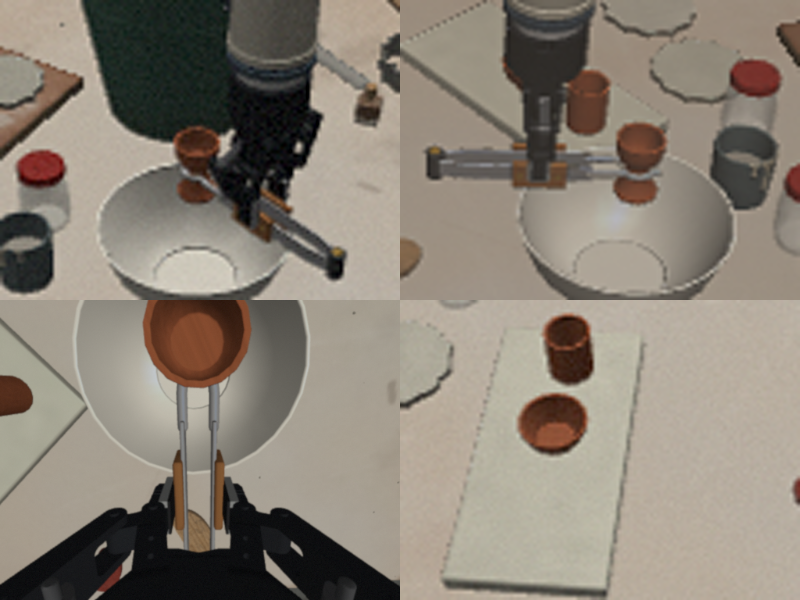

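The cup hangs upright in the jaws over the basin, with its foot above the rim (scene (195,190), side (635,190)). The wrist panel has the basin rim at left (75,345), right (309,345) and bottom (192,471), and the beaker and dip bowl still stand on the batt. Next I'll check the centring numerically.

```bash
python3 - <<'E'
from h import *
np.set_printoptions(precision=1,suppress=True)
a,b,c=cam("scene"),cam("side"),cam("wrist")
P=np.array([plane(c,np.array(u)*1.28,85) for u in((75,345),(309,345),(192,471),(100,417),(285,415))])
A=np.c_[2*P[:,:2],np.ones(len(P))];x=np.linalg.lstsq(A,(P[:,:2]**2).sum(1),rcond=None)[0];print("rim centre",x[:2],"R",np.sqrt(x[2]+x[0]**2+x[1]**2))
# scene crop origin (200,80), side (240,150), scale .3
S=lambda u:np.array([200,80])+np.array(u)*.3
D=lambda u:np.array([240,150])+(np.array(u)-[400,0])*.3
print("cup rim",*tri((a,S((197,141))),(b,D((641,134)))));print("foot",*tri((a,S((195,192))),(b,D((635,192)))))
print("basin rim side/scene",*tri((a,S((193,220))),(b,D((627,214)))))
E
```

```text
rim centre [146.2 -58.4] R 197.44080167298333
cup rim [ 653.4 -118.5  190.7] [0.0281865581526951, 0.028186558152867427]
foot [ 655.5 -120.   119.5] [1.6331626076860606, 1.633162607686024]
basin rim side/scene [ 652.2 -113.9   85.2] [2.2662726729966427, 2.266272672996369]
```

```bash
python3 - <<'E'
from h import *
c=cam("wrist")
P=np.array([plane(c,np.array(u)*1.28,85) for u in((75,45),(309,45),(192,171),(100,117),(285,115))])
A=np.c_[2*P[:,:2],np.ones(len(P))];x=np.linalg.lstsq(A,(P[:,:2]**2).sum(1),rcond=None)[0];print("rim centre",x[:2],"R",np.sqrt(x[2]+x[0]**2+x[1]**2))
E
```

```text
rim centre [ 652.04265461 -113.37712272] R 105.7558701247869
```

```bash
python3 -m jog '[[[0,0,0],[-0.001,-0.002,0],-0.5],[[0,0,0],[-0.001,-0.002,0],-0.5],[[0,0,0],[-0.001,-0.002,0],-0.5],[[0,0,0],[0,0,0],-0.5],[[0,0,0],[0,0,0],-0.5],[[0,0,0],[0,0,0],-0.5],[[0,0,0],[0,0,0],-0.5],[[0,0,0],[0,0,0],-0.5],[[0,0,0],[0,0,0],-0.5],[[0,0,0],[0,0,0],-0.5]]' && python3 - <<'E'
from pots import *
go("9",(240,100,275,150),(290,175,330,220))
print(r.sense()["qvel"].round(3),r.sign_off())
E
```

```text
clock: 18.8
eef_pos: [556.5, -104.5, 175.3]
tcp_rot: [-3.142, 0.0, -0.1]
contact_force: [0.1, 0.5, -2.7]
opening: 0.379
grasp_force: 59.7
scene [[252, 119, 13, 18, 156], [253, 135, 11, 7, 51]]
side [[290, 175, 13, 15, 172], [304, 186, 15, 15, 177], [303, 202, 13, 8, 80]]
the job is handed in; nothing more can be done
[ 0. -0.  0.  0. -0. -0.] None
```

The job is handed in at about 19 s: the egg cup is held upright in the tongs, within a few mm of the basin's centre with its foot about 35–40 mm above the rim, and the beaker and dip bowl are still where they stood.

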